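# Shut and lock the column compartment

## Task

Push the open lid of the white column compartment down with the fingertips until it is fully shut, then set the fingertips in the slot of the round fastener on the lid and turn it clockwise (seen from above) to its stop, a quarter turn, so that the lid is locked. Do not open the lid further, and leave the two small bottles and the screwdriver beside it where they stand: nothing is to be gripped or lifted.

Things in the scene. Friction and masses are not known exactly. Their poses are not given: they have to be found in the camera images.
- housing: the column compartment: a low white box fixed to the worktop, 220 mm front to back (its x), 260 mm wide (its y), 70 mm high without the lid; origin at the centre of its underside; its x axis points from the front to the hinge side, y to its left, z up. The louvred front faces the robot, turned by up to 20 degrees
- hinge_mid (a point): middle of the lid's hinge line, which runs along the housing's y at the far rim of the box, 110 mm behind the housing's origin and 70 mm above the worktop. The closed lid lies on the box; its top face is then 76 mm above the worktop and it reaches 226 mm from the hinge line to its front edge, 264 mm wide
- lid (a joint): angle of the lid, rad: 0 shut, growing as the front edge rises. The hinge is stiff: the lid stays where it is left, and about 2 to 5 N down at its front corner moves it
- press_pad (a point): centre of the top of a flat black rubber pad, 32 mm across and 2 mm high, on the lid's top face near its front right corner, the place to press; the point moves with the lid and its z axis is the lid's normal. It lies 196 mm from the hinge line, 92 mm to the right (housing -y) of the middle and 8 mm above the lid's underside, so 78 mm above the worktop with the lid shut. The fingers may press elsewhere on the lid as well
- slot_floor (a point): centre of the floor of the fastener's slot, on its turning axis, 150 mm from the hinge line on the lid's centre line; with the lid shut it is 79.5 mm above the worktop. The fastener is an aluminium disc of 92 mm diameter in a grey fixed collar of 104 mm; the straight slot runs across it, 38 mm wide, 84 mm long between its closed ends, about 15 mm deep, open upward. The point turns with the disc: its y axis runs along the slot, its z axis is the turning axis
- cam (a joint): turn of the fastener, rad, growing clockwise seen from above: 0 unlocked (slot along the width of the lid, left to right), 1.571 at the locked stop (slot front to back). Starts near 0. It stays where it is left; about 0.12 N m of friction, so some 5 N sideways near a slot end turns it. Under the lid its tongue goes beneath a keeper in the box in the last 30 degrees and holds the lid down, so the lid must be shut before it is turned
- bottle_a: small white-capped sample bottle, 27 mm across, 58 mm high, standing loose left of the box; origin at the centre of its base
- bottle_b: a second such bottle, also standing loose left of the box; origin at the centre of its base
- driver: screwdriver with a yellow handle, 176 mm long, lying loose on the worktop right of the box; origin under its middle
Things that resemble listed ones, but are neither listed nor needed, are in the scene too. What is shaped like the bottle_b but blue or turquoise is not meant. Leave any green or red look-alike of the bottle_a alone.

How it is judged:
By the outcome, as a careful person would: the job done as asked, in the order asked, and still so for the second after the job is handed in, with the robot touching nothing.
It also fails if it takes over 51 s, if anything falls off the work surface, if the arm or the gripper's body presses on something with over 40 N, if the wrist force passes 120 N, or if a joint passes its speed limit or range.

## Robot

A 6-joint arm with a two-finger parallel gripper is mounted at the origin on a cart in front of the work surface, level with it; the furniture and walls round the work are solid. World frame = base frame: x ahead of the robot, y to its left, z up, the work surface at z = 0. Lengths are in m, angles in rad, forces in N, time in s.
With the tool pointing down it reaches from about 0.325 to 0.9 m from the base axis. Payload 6.1 kg.
Tool frame: the origin (TCP) lies midway between the tips of the shut fingers; the grasp point (between the pads) lies 19 mm behind it; z points along the fingers, y is the line along which they close (so a half turn about z gives the same grasp; the last joint's range is limited). The gripper opens to 85 mm and grips with 20 to 120 N. Pads are 22 mm wide; open, the fingers measure 114 mm over their backs; the gripper's body (76 mm by 85 mm) begins 54 mm behind the grasp point. The pads swing forward as they close: fully open they stand 13 mm farther back than shut.
Start: joints at [1.128, 0.22, 1.526, -0, 1.395, -0.126], TCP at [0.195, 0.594, 0.231] pointing down, gripper open.
Joint ranges: [-2.98, 2.98], [-0.91, 2.08], [0.09, 2.57], [-1.24, 4.39], [0.2, 2.65], [-2.68, 2.68]. Speed limits (rad/s): [2.57, 2.57, 3.01, 3.14, 3.14, 3.14].

## Interface

Orientations are given as [roll, pitch, yaw] about the fixed x, y, z axes, in that order (R = Rz(yaw) Ry(pitch) Rx(roll)).
In Python, from plant import movep, move_l, set_joints, gripper_to, hold, inverse_kinematics, observe, get_image, get_calibration, Unreachable, job_done gives the robot as it stands. Calls block until the motion is done:
- movep(position, orientation): joint-space move of the TCP to a pose.
- move_l(position, feed=0.15, rotation=None, max_force=None): straight line of the TCP; rotation=None keeps the orientation; feed is the mean speed in m/s. With max_force (N) it stops when the force on the tool has changed by that much, and returns True; else False.
- set_joints(angles): joint-space move.
- gripper_to(opening, f_grip=None): finger opening in m; f_grip is the grip in N (None keeps the last); returns when the fingers have stopped.
- hold(seconds).
- inverse_kinematics(position, orientation): joint angles nearest the present ones, or None.
- observe(): the state.
- get_image(name): name is "scene" or "top" or "wrist"; returns (picture, depth): 420x560x3 uint8, red, green, blue; 420x560 float32, m along the optical axis (not along the pixel's ray), 0 where there is no reading.
- get_calibration(name): a dict with "intrinsics" (3x3 intrinsics, pixels), "world_from_camera" (4x4, takes a point from camera to world coordinates). Camera axes: x right, y down, z forward; pixel columns grow to the right and rows downward; lengths in m; the calibration is good to about 2 mm. A picture is of the moment at which its call begins: read the wrist's pose just before it. get_calibration takes no time and is no camera call; for the wrist camera it gives the pose at the moment of the call.
A pose or a line that the arm cannot do raises Unreachable and nothing moves.
- job_done(): hands the job in; it is judged then, once.
The state is a dict: "time_s": time; "q": joint angles; "joint_velocities": joint speeds; "joint_torque": joint torques, N m; "eef_pos": TCP position; "tcp_rot": TCP orientation; "ft_force": force on the tool from outside, world axes, zero at the start; "torque": the same for the moment, N m; "opening": finger opening in m; "grasp_force": force on a finger pad.
Only numpy, scipy, OpenCV 4.12 (cv2) and the standard library are available. Lean on these libraries where they do the work, as an engineer would, in place of code of your own. Each camera call takes 0.05 s, during which the arm holds its last target. There are 200 camera calls.

## Working session

There is one attempt and no reset: what is moved stays moved. The work goes in short steps, each a Python script; the robot and the scene stay as the last script left them, time stands still between calls to the robot, and variables do not carry over. Pictures are saved under pics/ and viewed, at most 10 in all, crops included, and the job is handed in when it is done.

```bash
mkdir -p pics; ls
python3 - <<'E'
from plant import *
import cv2, numpy as np
for n in ("top","scene"):
    p,d=get_image(n); cv2.imwrite(f"pics/{n}0.png",p[:,:,::-1]); np.save(f"pics/{n}0.npy",d)
    c=get_calibration(n); print(n,np.round(c["intrinsics"],1).tolist(),np.round(c["world_from_camera"],3).tolist(),(d>0).mean())
o=observe(); print(o["time_s"],o["eef_pos"],o["tcp_rot"],o["opening"],o["ft_force"])
E
```

```text
pics
top [[509.4, 0.0, 277.0], [0.0, 509.4, 211.8], [0.0, 0.0, 1.0]] [[0.01, -0.985, 0.175, 0.367], [-1.0, -0.011, -0.007, 0.036], [0.009, -0.175, -0.985, 1.408], [0.0, 0.0, 0.0, 1.0]] 0.9959013605442177
scene [[485.1, 0.0, 285.3], [0.0, 485.1, 213.7], [0.0, 0.0, 1.0]] [[-0.704, -0.334, 0.627, -0.041], [-0.71, 0.341, -0.616, 0.659], [-0.008, -0.879, -0.477, 0.576], [0.0, 0.0, 0.0, 1.0]] 0.9961054421768708
0.1 [0.19445907 0.59340012 0.23030424] [-3.13982482e+00 -2.22686461e-04  2.82478682e+00] 0.08520451667853175 [-0.48394253  0.49336352 -0.97377372]
```

View pics/top0.png

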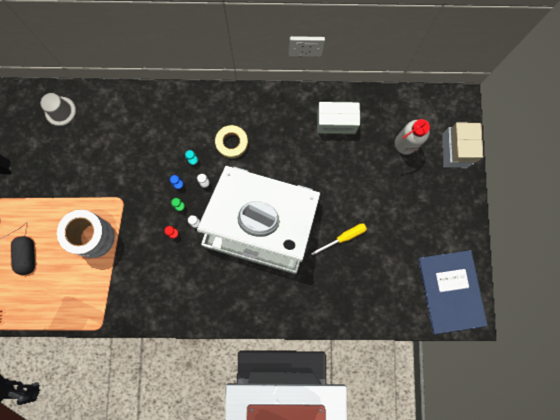

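View pics/scene0.png

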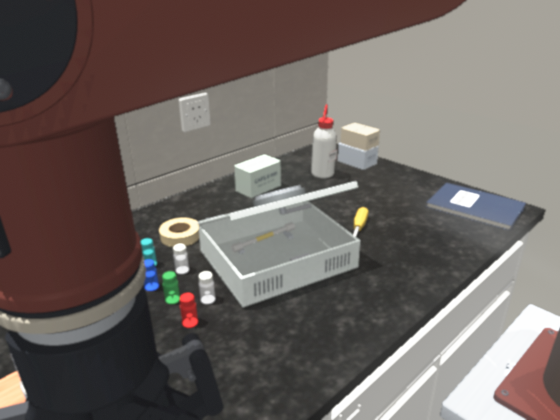

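The top view shows the half-open lid. Its pad is near (289,244), the disc near (258,218), and the hinge side is at the upper edge. White bottles stand at (203,181) and (194,221), and the screwdriver is at (340,240). Next I'll fit the lid plane from depth.

```bash
cat > h.py <<'E'
from plant import *
import cv2, numpy as np
def cloud(name,d):
    c=get_calibration(name);K=c["intrinsics"];T=np.array(c["world_from_camera"]);K=np.array(K)
    v,u=np.mgrid[0:d.shape[0],0:d.shape[1]]
    P=np.stack([(u-K[0,2])/K[0,0]*d,(v-K[1,2])/K[1,1]*d,d],-1)
    return P@T[:3,:3].T+T[:3,3]
E
python3 - <<'E'
from h import *
p=cv2.imread("pics/top0.png");d=np.load("pics/top0.npy");W=cloud("top",d)
hsv=cv2.cvtColor(p,cv2.COLOR_BGR2HSV)
roi=np.zeros(d.shape,np.uint8);cv2.fillPoly(roi,[np.array([[232,178],[310,204],[298,246],[216,220]])],1)
m=(roi>0)&(hsv[...,2]>225)&(hsv[...,1]<30)
P=W[m];
for _ in range(4):
    c=P.mean(0);n=np.linalg.svd(P-c,full_matrices=False)[2][2];n*=np.sign(n[2]);r=(W[m]-c)@n;P=W[m][abs(r)<.004]
print("n",n,len(P),m.sum(),"tilt",np.arccos(n[2]))
# normal of lid opened by th: front rises -> normal leans to +x_h (hinge side)
yaw=np.arctan2(n[1],n[0]);th=np.arccos(n[2]);print("yaw",yaw,"c",c)
pm=np.zeros_like(roi);cv2.circle(pm,(289,244),12,1,-1);pm=(pm>0)&(hsv[...,2]<60)
nl,lab,st,ce=cv2.connectedComponentsWithStats(pm.astype(np.uint8));k=lab[244,289];print(st[k],ce[k])
u,v=ce[k];C=get_calibration("top");K=np.array(C["intrinsics"]);T=np.array(C["world_from_camera"])
def hit(u,v,h):
    r=T[:3,:3]@np.linalg.inv(K)@[u,v,1];o=T[:3,3];return o+r*(((c+n*h-o)@n)/(r@n))
pad=hit(u,v,.002);print("pad",pad)
xh=np.array([np.cos(yaw),np.sin(yaw),0]);yh=np.array([-np.sin(yaw),np.cos(yaw),0])
f=-xh*np.cos(th)+np.array([0,0,np.sin(th)])
H=pad-f*.196+yh*.092-n*.008;print("hinge from pad",H, "origin",H-xh*.11)
hw=W[...,2]
# disc/collar: grey blob
g=(roi>0)&((W-c)@n>.006)
nl,lab,st,ce=cv2.connectedComponentsWithStats(g.astype(np.uint8));k=1+st[1:,4].argmax();print("disc",st[k],ce[k], "world",W[lab==k].mean(0))
S=H+f*.15+n*.0155;print("slot expected",S)
# white bottles
for (a,b) in ((203,181),(194,221)):print(W[b,a])
# lid silhouette for yaw check
wm=((hsv[...,2]>200)&(hsv[...,1]<40)&(W[...,2]>.06)&(abs((W-c)@n)<.006)).astype(np.uint8)
wm[:, :200]=0;wm[:,325:]=0;wm[:165]=0
cs=max(cv2.findContours(wm,0,1)[0],key=cv2.contourArea);q=W[...,:2]
ap=cv2.approxPolyDP(cv2.convexHull(cs),6,True)[:,0];print(ap.tolist())
for a in ap:print(a,hit(*a,0))
E
```

```text
n [ 0.86283386 -0.25803136  0.43466948] 259 3017 tilt 1.1211250897687992
yaw -0.29058595970894047 c [0.59908704 0.05227547 0.13489639]
[284 241  10   8  67] [288.7761194  244.47761194]
pad [0.48826795 0.00339598 0.33046114]
hinge from pad [0.58934804 0.06919365 0.15046813] origin [0.48395967 0.10071015 0.15046813]
disc [ 227  178   84   40 1389] [267.68178546 198.26349892] world [0.63102595 0.05216606 0.12074685]
slot expected [0.540255   0.08387497 0.29229402]
[0.68911159 0.22897064 0.05948838]
[0.57909912 0.24926867 0.05864134]
[[213, 194], [312, 221], [276, 219]]
[213 194] [0.63523682 0.19028489 0.1450639 ]
[312 221] [ 0.57319522 -0.06232777  0.11826102]
[276 219] [0.56607075 0.0303955  0.18744635]
```

```bash
cat > fit.py <<'E'
from h import *
def run(p,d):
    W=cloud("top",d);hsv=cv2.cvtColor(p,cv2.COLOR_BGR2HSV)
    roi=np.zeros(d.shape,np.uint8);cv2.fillPoly(roi,[np.array([[234,178],[308,204],[298,240],[216,216]])],1)
    A=W[(roi>0)&(d>0)];rng=np.random.default_rng(0);best=0
    for _ in range(500):
        a=A[rng.choice(len(A),3,False)];n=np.cross(a[1]-a[0],a[2]-a[0]);n/=np.linalg.norm(n)+1e-12
        k=abs((A-a[0])@n)<.003
        if k.sum()>best:best=k.sum();K0=k
    for _ in range(3):
        P=A[K0];c=P.mean(0);n=np.linalg.svd(P-c,full_matrices=False)[2][2];n*=np.sign(n[2]);K0=abs((A-c)@n)<.003
    th=np.arccos(n[2]);yaw=np.arctan2(n[1],n[0]);print("inl",K0.sum(),len(A),"c",c,"th",th,"yaw",yaw)
    C=get_calibration("top");K=np.array(C["intrinsics"]);T=np.array(C["world_from_camera"])
    def hit(u,v,h):
        r=T[:3,:3]@np.linalg.inv(K)@[u,v,1];o=T[:3,3];return o+r*(((c+n*h-o)@n)/(r@n))
    wm=((hsv[...,2]>150)&(hsv[...,1]<50)&(W[...,2]>.06)&(abs((W-c)@n)<.008)).astype(np.uint8)
    wm[:,:195]=0;wm[:,330:]=0;wm[:160]=0;wm[280:]=0
    cs=max(cv2.findContours(wm,0,1)[0],key=cv2.contourArea)
    L=np.array([hit(*a,0) for a in cs[:,0]])
    e1=np.cross([0,0,1],n);e1/=np.linalg.norm(e1);e2=np.cross(e1,n)
    (cx,cy),(w,h),ang=cv2.minAreaRect(np.float32(np.c_[(L-c)@e1,(L-c)@e2]));print("rect",w,h,ang,"ctr",c+e1*cx+e2*cy)
    ang=(ang+45)%90-45
    y=e1*np.cos(np.radians(ang))+e2*np.sin(np.radians(ang));print("yaw from rect",np.arctan2(-y[0],y[1]))
    return W,hsv,c,n,hit,th
if __name__=="__main__":
    p=cv2.imread("pics/top0.png");d=np.load("pics/top0.npy");W,hsv,c,n,hit,th=run(p,d)
    pad=hit(288.78,244.48,.002);print("pad",pad)
    for yaw in (np.arctan2(n[1],n[0]),):
        xh=np.array([np.cos(yaw),np.sin(yaw),0]);yh=np.array([-np.sin(yaw),np.cos(yaw),0]);f=-xh*np.cos(th)+np.array([0,0,np.sin(th)])
        H=pad-f*.196+yh*.092-n*.008;print("hinge",H,"slot",H+f*.15+n*.0155,"slot shut",H-xh*.15)
    print("disc px hit",hit(258,218,.02))
E
python3 fit.py
```

```text
inl 2153 3340 c [0.60521456 0.05883497 0.1299536 ] th 0.5289254262855133 yaw -0.27621681588844965
rect 0.23716607689857483 0.2630675733089447 89.81497192382812 ctr [0.59856594 0.06667188 0.13494142]
yaw from rect -0.2734287554718592
pad [ 0.50526759 -0.00126696  0.17889224]
hinge [0.68927605 0.04219824 0.07308268] slot [0.57220741 0.07538284 0.16215549] slot shut [0.54496194 0.08310591 0.07308268]
disc px hit [0.57000784 0.07448312 0.17541087]
```

```bash
cat >> h.py <<'E'
PSI=-0.275; H=np.array([.689,.042,.070]); PI=np.pi
XH=np.array([np.cos(PSI),np.sin(PSI),0]);YH=np.array([-np.sin(PSI),np.cos(PSI),0])
def lidpt(r,y,h,th):
    return H-XH*(r*np.cos(th)-h*np.sin(th))+YH*y+np.array([0,0,r*np.sin(th)+h*np.cos(th)])
E
python3 - <<'E'
from h import *
for yaw in (PSI,PSI+PI):
    for dy in (0.2,0,-.5,-1,-PI/2,-1.8,-2.0):
        r=[inverse_kinematics(p,[PI,0,yaw+dy]) for p in ([.545,.083,.08],[.476,.007,.078])]
        print(round(yaw+dy,2),[None if q is None else np.round(q,2).tolist() for q in r])
print(lidpt(.196,-.092,.008,.529),lidpt(.196,-.092,.008,0))
E
```

```text
-0.08 [[0.01, 0.21, 1.85, -0.0, 1.09, 1.65], [-0.15, 0.04, 2.04, -0.0, 1.07, 1.49]]
-0.28 [[0.01, 0.21, 1.85, -0.0, 1.09, 1.85], [-0.15, 0.04, 2.04, -0.0, 1.07, 1.69]]
-0.78 [[0.01, 0.21, 1.85, -0.0, 1.09, 2.35], [-0.15, 0.04, 2.04, -0.0, 1.07, 2.19]]
-1.27 [None, None]
-1.85 [None, None]
-2.08 [[0.01, 0.21, 1.85, 0.0, 1.09, -2.63], None]
-2.27 [[0.01, 0.21, 1.85, 0.0, 1.09, -2.43], [-0.15, 0.04, 2.04, 0.0, 1.07, -2.59]]
3.07 [[0.01, 0.21, 1.85, 0.0, 1.09, -1.49], [-0.15, 0.04, 2.04, 0.0, 1.07, -1.65]]
2.87 [[0.01, 0.21, 1.85, 0.0, 1.09, -1.29], [-0.15, 0.04, 2.04, 0.0, 1.07, -1.45]]
2.37 [[0.01, 0.21, 1.85, 0.0, 1.09, -0.79], [-0.15, 0.04, 2.04, 0.0, 1.07, -0.95]]
1.87 [[0.01, 0.21, 1.85, 0.0, 1.09, -0.29], [-0.15, 0.04, 2.04, 0.0, 1.07, -0.45]]
1.3 [[0.01, 0.21, 1.85, -0.0, 1.09, 0.28], [-0.15, 0.04, 2.04, -0.0, 1.07, 0.12]]
1.07 [[0.01, 0.21, 1.85, -0.0, 1.09, 0.51], [-0.15, 0.04, 2.04, -0.0, 1.07, 0.35]]
0.87 [[0.01, 0.21, 1.85, -0.0, 1.09, 0.71], [-0.15, 0.04, 2.04, -0.0, 1.07, 0.55]]
[ 0.50505216 -0.00169122  0.17582187] [0.47538234 0.00668008 0.078     ]
```

Run:
```python
from h import *
R=[PI,0,PSI+PI]
gripper_to(0.0,20)
move_l([.195,.594,.30],feed=.2)
a=lidpt(.196,-.092,.008,.529)
movep(a+[0,0,.10],R)
move_l(a+[0,0,.03],feed=.2)
print(move_l(a-[0,0,.008],feed=.05,max_force=3),observe()["eef_pos"],observe()["ft_force"],observe()["time_s"])
for th in np.linspace(.48,0.03,7):
    s=move_l(lidpt(.196,-.092,.006,th),feed=.08,max_force=40)
    o=observe();print(round(th,2),s,np.round(o["eef_pos"],4),np.round(o["ft_force"],1))
    if s:break
s=move_l(lidpt(.196,-.092,.008,0)-[0,0,.012],feed=.02,max_force=30)
o=observe();print("press",s,np.round(o["eef_pos"],4),np.round(o["ft_force"],1),o["time_s"])
```

```text
False [ 0.50500439 -0.00169478  0.16768679] [-0.07505763 -0.02979784 -0.20387731] 5.1583
0.48 False [0.4992 0.     0.1659] [ 0.8 -0.9 -1.1]
0.4 False [0.4921 0.0019 0.1521] [-0.4 -0.2 -1.2]
0.33 False [0.4867 0.0035 0.1384] [ 0.3  0.3 -0.9]
0.26 False [0.4821 0.0047 0.1243] [ 0.1 -0.6 -0.4]
0.18 False [0.4787 0.0057 0.1102] [-0.7  0.2 -0.7]
0.1 False [0.4764 0.0063 0.0959] [ 0.3  0.3 -0.3]
0.03 False [0.475  0.0067 0.0813] [ 0.4 -0.1 -0.1]
press True [0.476  0.0066 0.078 ] [-3.6  1.   7.6] 7.8417
```

Run:
```python
from h import *
R=[PI,0,PSI+PI]
o=observe();print(np.round(o["eef_pos"],4),np.round(o["ft_force"],1),o["opening"])
p0,d0=get_image("scene")
move_l([.476,.0066,.20],feed=.2)
movep([.545-.0*XH[0],.083,.24],R)
p,d=get_image("top");cv2.imwrite("pics/top1.png",p[:,:,::-1]);np.save("pics/top1.npy",d)
cw=get_calibration("wrist");w,dw=get_image("wrist");np.save("pics/w1.npy",dw);np.savez("pics/w1c.npz",K=cw["intrinsics"],T=cw["world_from_camera"])
cv2.imwrite("pics/w1.png",w[:,:,::-1])
cv2.imwrite("pics/pair.png",cv2.resize(np.hstack([p0[150:350,150:450],p[130:330,130:430]])[:,:,::-1],(800,267)))
print(observe()["time_s"])
```

```text
[0.476  0.0066 0.078 ] [-3.6  1.   7.6] -0.0004907292200898444
9.275
```

View pics/pair.png

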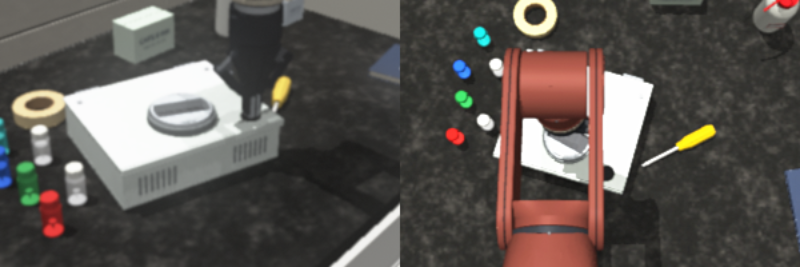

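View pics/w1.png

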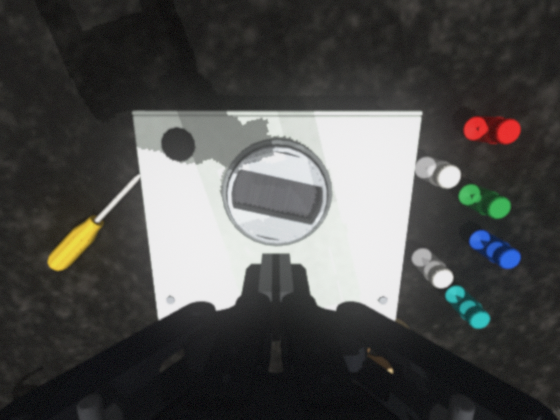

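The scene view shows the lid flat on the box. In the wrist view the disc is centred near (276,192), and the dark slot near (277,196) is turned about 10° from the lid's width. Next I'll measure the slot.

Run:
```python
from h import *
p=cv2.imread("pics/w1.png");d=np.load("pics/w1.npy");z=np.load("pics/w1c.npz");K=z["K"];T=z["T"]
def ray(uv,h):
    r=(T[:3,:3]@np.linalg.inv(K)@np.c_[uv,np.ones(len(uv))].T).T;o=T[:3,3];return o+r*((h-o[2])/r[:,2])[:,None]
g=cv2.cvtColor(p,cv2.COLOR_BGR2GRAY);m=np.zeros_like(g);cv2.circle(m,(276,192),50,1,-1)
m=((m>0)&(g<110)).astype(np.uint8);m[246:]=0
m=cv2.morphologyEx(m,cv2.MORPH_OPEN,np.ones((5,5)))
c=max(cv2.findContours(m,0,1)[0],key=cv2.contourArea)
v,u=np.mgrid[0:420,0:560];P=np.stack([(u-K[0,2])/K[0,0]*d,(v-K[1,2])/K[1,1]*d,d],-1)@T[:3,:3].T+T[:3,3]
print("floor z",np.median(P[185:205,260:295,2]),"lid z front-left/right/rear",[np.median(P[b-4:b+4,a-4:a+4,2]) for a,b in ((380,125),(150,122),(380,280),(170,280))])
for h in (.0795,.0945):
    L=ray(c[:,0].astype(float),h);(x,y),wh,a=cv2.minAreaRect(np.float32(L[:,:2]*1000));b=cv2.boxPoints(((x,y),wh,a))
    e=[b[1]-b[0],b[2]-b[1]];e=max(e,key=np.linalg.norm);print(h,x,y,wh,"dir",np.arctan2(e[1],e[0])%PI,"nominal",(PI/2+PSI))
# disc rim circle via top plane
m2=(P[...,2]>.088)&(P[...,2]<.105);m2[250:]=0;m2[:,:200]=0;m2[:,350:]=0
Q=P[m2];(x,y),r=cv2.minEnclosingCircle(np.float32(Q[:,:2]*1000));print("disc",x,y,r,"expected",H-XH*.15, "top z",np.median(Q[:,2]))
```

```text
floor z 0.07911713980224214 lid z front-left/right/rear [np.float64(0.0758403574646731), np.float64(0.07569192430917898), np.float64(0.07576672012407504), np.float64(0.07558913925122052)]
0.0795 563.8292846679688 80.95709228515625 (85.40827941894531, 34.51048278808594) dir 1.4730626 nominal 1.2957963267948966
0.0945 559.2003784179688 82.05755615234375 (81.1472396850586, 32.78878402709961) dir 1.4730625 nominal 1.2957963267948966
disc 546.1649780273438 82.88167572021484 51.62607192993164 expected [0.54463622 0.08273204 0.07      ] top z 0.09428107867363483
```

Run:
```python
from h import *
d=np.load("pics/w1.npy");z=np.load("pics/w1c.npz");K=z["K"];T=z["T"];print(np.round(K,1).tolist(),np.round(T,3).tolist())
p=cv2.imread("pics/w1.png");g=cv2.cvtColor(p,cv2.COLOR_BGR2GRAY)
v,u=np.mgrid[0:420,0:560];P=np.stack([(u-K[0,2])/K[0,0]*d,(v-K[1,2])/K[1,1]*d,d],-1)@T[:3,:3].T+T[:3,3]
print(P[195,277])
m2=(P[...,2]>.088)&(P[...,2]<.105);m2[250:]=0;m2[:,:200]=0;m2[:,350:]=0
s=((P[...,2]<.083)&(np.hypot(P[...,0]-.546,P[...,1]-.083)<.044)).astype(np.uint8);s[250:]=0
vv,uu=np.nonzero(m2);print("m2",uu.min(),uu.max(),vv.min(),vv.max())
c=max(cv2.findContours(s,0,1)[0],key=cv2.contourArea);print("slot px",cv2.boundingRect(c))
(x,y),wh,a=cv2.minAreaRect(np.float32([P[b,a_,:2]*1000 for a_,b in c[:,0]]));b=cv2.boxPoints(((x,y),wh,a));e=max([b[1]-b[0],b[2]-b[1]],key=np.linalg.norm);print(x,y,wh,np.arctan2(e[1],e[0])%PI)
print("grey profile col277",g[140:250:4,277].tolist()); print("z profile",np.round(P[140:250:4,277,2]*1000).tolist())
```

```text
[[322.2, 0.0, 275.4], [0.0, 322.2, 208.3], [0.0, 0.0, 1.0]] [[0.271, 0.92, 0.284, 0.471], [0.963, -0.259, -0.08, 0.103], [-0.0, 0.296, -0.955, 0.38], [0.0, 0.0, 0.0, 1.0]]
[0.5481289  0.08275616 0.07930663]
m2 222 331 140 246
slot px (233, 169, 88, 52)
547.780517578125 82.16082763671875 (83.64509582519531, 35.49626541137695) 1.0752631
grey profile col277 [131, 103, 198, 191, 236, 236, 228, 228, 228, 203, 107, 106, 113, 112, 113, 113, 113, 112, 86, 115, 219, 219, 219, 219, 217, 191, 163, 231]
z profile [89.0, 85.0, 95.0, 92.0, 94.0, 94.0, 95.0, 95.0, 94.0, 95.0, 79.0, 79.0, 79.0, 79.0, 80.0, 80.0, 79.0, 79.0, 79.0, 90.0, 95.0, 96.0, 96.0, 94.0, 94.0, 94.0, 88.0, 76.0]
```

Run:
```python
from h import *
C=np.array([.5465,.0827,0]);R=[PI,0,PSI+PI-.22]
movep(C+[0,0,.15],R);gripper_to(.045)
move_l(C+[0,0,.105],feed=.15)
s=move_l(C+[0,0,.066],feed=.025,max_force=6)
o=observe();print(s,np.round(o["eef_pos"],4),np.round(o["ft_force"],1),o["opening"],o["time_s"])
p,d=get_image("scene");cv2.imwrite("pics/s2.png",cv2.resize(p[180:320,200:400],(800,560))[:,:,::-1])
```

```text
True [0.5464 0.0827 0.0773] [-1.7 -0.6  6.5] 0.04486819349671976 11.7333
```

View pics/s2.png

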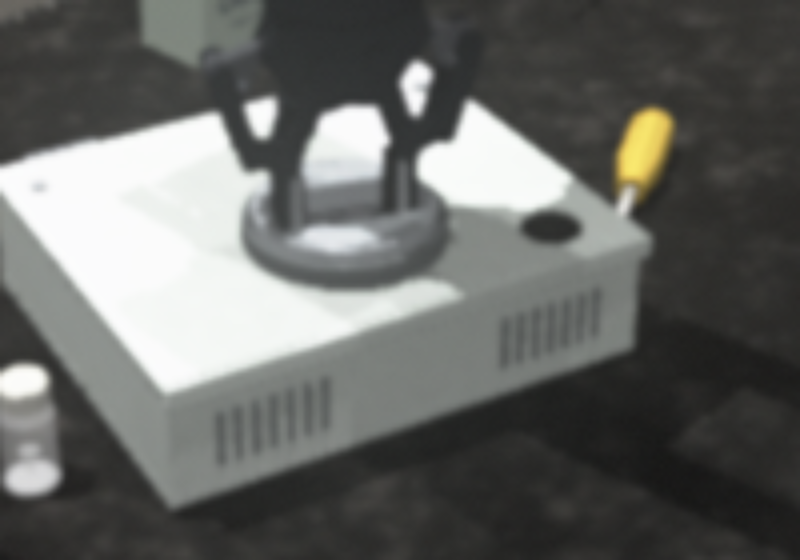

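Both fingertips are inside the slot, at about (290,210) and (400,195), and resting on its floor. I'll lift 2.5 mm and turn.

Run:
```python
from h import *
C=np.array([.5465,.0827,.0798]);y0=PSI+PI-.22
move_l(C,feed=.03);print("t0",observe()["torque"])
end=PSI+PI/2
for yaw in list(np.arange(y0-.15,end-.14,-.15))+list(np.arange(end-.14,end-.45,-.04)):
    move_l(C,feed=.05,rotation=[PI,0,yaw]);o=observe()
    print(round(yaw-end,2),"act",round(o["tcp_rot"][2]-end,3),"tz",round(o["torque"][2],2),np.round(o["ft_force"],1),round(o["time_s"],2))
    if abs(o["torque"][2])>1.5 or np.hypot(*o["ft_force"][:2])>30:break
```

```text
t0 [-0.01210972 -0.07691204 -0.01085195]
1.2 act 1.204 tz 0.04 [-0.2 -0.3 -0.1] 12.35
1.05 act 1.056 tz 0.01 [-0.3  1.1 -0.2] 12.65
0.9 act 0.907 tz 0.05 [-1.2  2.7 -0.1] 12.95
0.75 act 0.757 tz 0.11 [-2.6  2.5 -0. ] 13.25
0.6 act 0.607 tz 0.05 [-2.2  2.2 -0.1] 13.55
0.45 act 0.456 tz 0.07 [-3.1  3.4 -0.5] 13.85
0.3 act 0.305 tz 0.07 [-2.2  3.9 -0.5] 14.15
0.15 act 0.154 tz 0.11 [-3.5  3.4 -0.9] 14.45
0.0 act 0.004 tz 0.06 [-2.1  4.3 -1. ] 14.75
-0.14 act -0.135 tz 0.06 [-1.5  3.2 -1.7] 15.04
-0.18 act -0.177 tz 0.14 [ 0.5  4.4 -2.8] 15.29
-0.22 act -0.217 tz 0.05 [ 1.   3.8 -2.4] 15.54
-0.26 act -0.258 tz 0.08 [ 0.3  3.4 -1.8] 15.79
-0.3 act -0.298 tz 0.06 [ 2.2  2.8 -3.7] 16.04
-0.34 act -0.336 tz 0.99 [ 3.5  3.2 -2.9] 16.29
-0.38 act -0.372 tz 2.81 [ 4.7  3.3 -2.9] 16.54
```

The torque rose sharply, so the fastener is at its stop. I'll unload the fingers within the slot play, retract and check.

Run:
```python
from h import *
C=np.array([.5465,.0827,.0798]);end=PSI+PI/2
move_l(C,feed=.05,rotation=[PI,0,end-.12]);o=observe();print(o["torque"][2],np.round(o["ft_force"],1))
move_l(C+[0,0,.05],feed=.05);move_l(C+[0,0,.16],feed=.15,rotation=[PI,0,end])
cw=get_calibration("wrist");w,d=get_image("wrist");cv2.imwrite("pics/w3.png",w[:,:,::-1])
K=np.array(cw["intrinsics"]);T=np.array(cw["world_from_camera"])
P=cloud("wrist",d)
s=((P[...,2]<.083)&(P[...,2]>.07)&(np.hypot(P[...,0]-.5465,P[...,1]-.0827)<.044)).astype(np.uint8)
c=max(cv2.findContours(s,0,1)[0],key=cv2.contourArea)
(x,y),wh,a=cv2.minAreaRect(np.float32([P[b,a_,:2]*1000 for a_,b in c[:,0]]));b=cv2.boxPoints(((x,y),wh,a));e=max([b[1]-b[0],b[2]-b[1]],key=np.linalg.norm);print(x,y,wh,"dir",np.arctan2(e[1],e[0]),"nominal",PSI)
movep([.35,.30,.32],[PI,0,2.0])
p,d=get_image("top");cv2.imwrite("pics/top3.png",cv2.resize(p[130:290,150:390],(720,480))[:,:,::-1]);W=cloud("top",d)
print(observe()["time_s"])
for x,y in((.455,.10),(.49,.21),(.655,-.06),(.46,.06)):
    k=np.hypot(W[...,0]-x,W[...,1]-y)<.01;print(x,y,np.median(W[k][:,2]))
```

```text
-0.01905685143885768 [-0.  -0.2  0.5]
545.3331298828125 80.96073150634766 (35.25410079956055, 83.76494598388672) dir -0.27453598 nominal -0.275
20.2417
0.455 0.1 0.0011096822580021204
0.49 0.21 0.002100531139813455
0.655 -0.06 0.07802380280348431
0.46 0.06 0.0044298507118782915
```

View pics/top3.png

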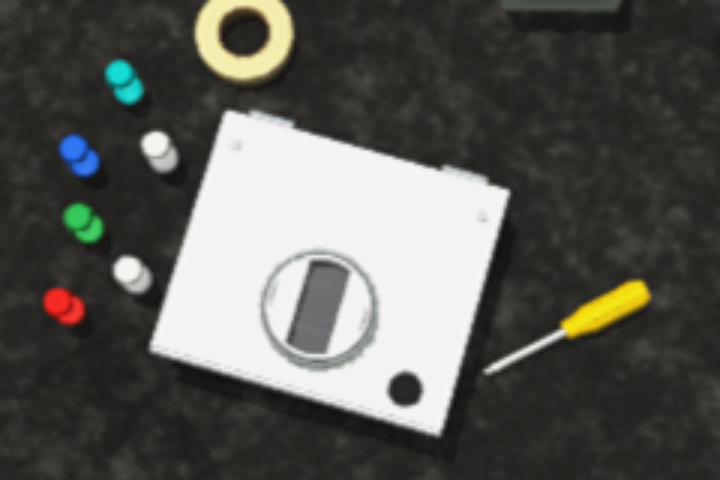

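View pics/w3.png

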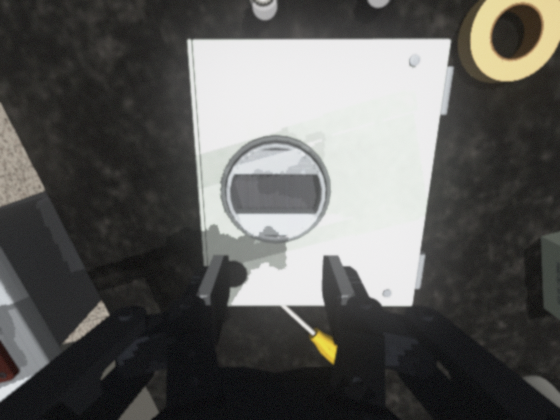

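The lid is flat, and the slot at (318,307) in the top crop runs front to back (−0.2745 rad measured, −0.275 rad expected). The bottles and screwdriver have not moved, and the arm is clear.

```bash
python3 -c "
from plant import *
print(job_done())"
```

```text
the job is handed in; nothing more can be done
None
```

The job is handed in at about 20 s of the 51 s allowed: the lid is fully shut and the fastener is turned clockwise to its locked stop, with the bottles and screwdriver left where they stood.

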